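Make up the glue caddy

ROBOT

A 6-joint arm with a two-finger parallel gripper is mounted at the origin on the work surface. World frame = base frame: x ahead of the robot, y to its left, z up, the work surface at z = 0. Lengths are in m, angles in rad, forces in N, time in s.
With the tool pointing down it reaches from about 0.275 to 0.75 m from the base axis. Payload 10.2 kg.
Tool frame: the origin (TCP) lies at the very end of the fingers, on their centre line; the grasp point (between the pads) lies 19 mm behind it; z points along the fingers, y is the line along which they close (so a half turn about z gives the same grasp; the last joint's range is limited). The gripper opens to 85 mm and grips with 20 to 120 N. Pads are 22 mm wide; open, the fingers measure 114 mm over their backs; the gripper's body (76 mm by 85 mm) begins 54 mm behind the grasp point. The pads swing forward as they close: fully open they stand 13 mm farther back than shut.
Start: joints at [0.982, 0.313, 1.498, -0, 1.331, -0.223], TCP at [0.188, 0.49, 0.231] pointing down, gripper open.
Joint ranges: [-2.94, 2.94], [-0.97, 2.17], [0.19, 2.56], [-1.23, 4.37], [0.02, 3.11], [-2.88, 2.88]. Speed limits (rad/s): [2.39, 2.39, 3.01, 3.14, 3.14, 3.14].

INTERFACE

Orientations are given as a unit quaternion [w, x, y, z].
In Python, from cell import env gives the robot as it stands. The module is installed in compiled form; this text tells all that it offers.
- The arm moves only by the tool jog_arm, never from a script. Its argument "increments" is a list of rows, each a list of 3 entries, a list of its own where there are three numbers: the shift along the world's x, y, z in mm, then the turn about the world's z in rad, then the finger opening in mm, from 0 to 85.4. A call has 1 to 10 rows; each row shifts and turns the commanded pose from where the row before left it; what a row does not reach is not made up. A row lasts 1/8 s, in which the tool goes at most 62.5 mm and 10.7 degrees, less where a joint would pass 70% of its speed; a pose out of reach is approached as far as the arm can. A call with a gripper value outside its range is refused whole. The fingers move at their own pace and stop on an object; the grip force is fixed at half the most. Time passes only in rows, so rows that do not move let the fingers close. It gives the time, the measured TCP pose, the force, the opening and the grip force at its end, in the units of the state.
- env.observe(): the state, without advancing time (a new reading comes with each control period).
- env.get_image(name): name is "scene" or "top"; returns a dict with "img" (480x640x3 uint8, red, green, blue), "mtx" (3x3 intrinsics, pixels), "rvec" (rotation vector, rad) and "tvec" (3), from world to camera coordinates, as OpenCV has them. Camera axes: x right, y down, z forward; pixel columns grow to the right and rows downward; lengths in m; the calibration is good to about 2 mm. A picture is of the moment at which its call begins. There is no depth.
- env.close_job(): hands the job in; it is judged then, once.
The state is a dict: "t": time; "joint_pos": joint angles; "joint_vel": joint speeds; "joint_torque": joint torques, N m; "tool_pos": TCP position; "eef_rot": TCP orientation; "contact_force": force on the tool from outside, world axes, zero at the start; "wrist_torque": the same for the moment, N m; "width": finger opening in m; "gripper_force": force on a finger pad.
Only numpy, scipy, OpenCV 4.12 (cv2) and the standard library are available. Lean on these libraries where they do the work, as an engineer would, in place of code of your own. Each camera call takes 0.05 s, during which the arm holds its last target. There are 200 camera calls.

TASK

Make up the glue caddy for the craft table. Press the loose slim nozzle cap firmly down onto the bare tapered nozzle of the glue bottle that has lost its cap, while that bottle still stands on the counter; then stand all three nozzle-topped glue bottles in the caddy, the wide one in the wide compartment and one slim one in each narrow compartment. Keep the bottles upright and set them down rather than dropping them, and leave the two flat-topped paint bottles and the flat screw lid where they are.

Things in the scene. Friction and masses are not known exactly. Their poses are not given: they have to be found in the camera images.
- caddy: Fixed pale green slotted plastic tray, 78 (x) by 198 (y) by 42 mm high, at the left or right. Origin at the centre of its underside, z up. Floor top at z = 5 mm, walls 4 mm. Three compartments in a row along its own y, each 70 mm long in x, centred at x = 0: two narrow, 56 mm in y, centred at y = -67 and -7; one wide, 70 mm in y, centred at y = +60. (The pink basket of spools is not it.)
- glue_wide: Wide off-white glue bottle with a blank paper band, upright, closed by a slim grey nozzle cap that is part of it. Origin at the centre of the underside, z up. Body 52 mm across to z = 72, sloping shoulder to z = 80, ribbed screw collar 25 mm across from z = 80 to 98 (grip this from above; fingertips down to z = 82), slim cap 19 mm across above it, top at z = 136. 0.11 to 0.21 kg.
- glue_slim: Slim off-white glue bottle with a blank paper band, upright, closed by a slim grey nozzle cap that is part of it. Origin at the centre of the underside, z up. Body 38 mm across to z = 64, sloping shoulder to z = 72, ribbed screw collar 25 mm across from z = 72 to 90 (grip this from above; fingertips down to z = 74), slim cap 19 mm across above it, top at z = 128. 0.06 to 0.12 kg.
- glue_open: The same slim bottle (38 mm across, collar 25 mm across from z = 72 to 90, origin at the centre of the underside, z up) without its cap: a bare white tapered nozzle, 14 mm across at z = 90, narrowing to 6.4 mm at its tip at z = 120. The loose cap slides over it and wedges when its mouth is at about z = 91 to 92. Pressed down with 5 to 10 N, it stays by friction. 0.06 to 0.12 kg.
- nozzle_cap: Loose slim grey cap, standing on the counter with its open mouth down: 19 mm across, 36 mm tall, closed domed top. Origin at the centre of the mouth, z up towards the closed end. Its tapered bore is 13.6 mm across at the mouth and 6 mm across 30 mm up. 12 g.
- paint_wide: Look-alike, to be left alone: paint bottle with the wide bottle's body (52 mm across, shoulder to z = 80), but with a broad flat grey disc cap, 38 mm across from z = 80 to 100, and no nozzle. Origin at the centre of the underside, z up.
- paint_slim: Look-alike, to be left alone: paint bottle with the slim bottle's body (38 mm across, shoulder to z = 72), but with a broad flat grey disc cap, 31 mm across from z = 72 to 92, and no nozzle. Origin at the centre of the underside, z up.
- screw_lid: Look-alike, to be left alone: flat grey screw lid, 31 mm across and 16 mm high, lying on the counter. Origin at the centre of the underside, z up.
Mind the look-alikes: they are no part of the job. What is shaped like the glue_slim but orange is not meant.

How it is judged:
On the way, in this order (a step that is already met when the one before it is completed fails the run):
1. the nozzle cap is pressed onto the open bottle's nozzle with at least 3 N while the bottle stands upright outside the caddy (x of nozzle_cap in the frame of glue_open between -0.004 and 0.004 m and y of nozzle_cap in the frame of glue_open between -0.004 and 0.004 m and z of nozzle_cap in the frame of glue_open between 0.084 and 0.096 m and angle between the z axis of nozzle_cap and the z axis of glue_open, either way round below 0.15 rad and height (world z) of nozzle_cap above 0.08 m and contact force between nozzle_cap and glue_open above 3 N and angle between glue_open's own z axis and vertical below 0.15 rad and height (world z) of glue_open below 0.004 m and not (x of glue_open in the frame of caddy between -0.05 and 0.05 m and y of glue_open in the frame of caddy between -0.11 and 0.11 m)), for 0.05 s.
2. all three glue bottles stand in their compartments, the cap still on (x of glue_wide in the frame of caddy between -0.03 and 0.03 m and y of glue_wide in the frame of caddy between 0.03 and 0.09 m and z of glue_wide in the frame of caddy between -0.002 and 0.012 m and angle between glue_wide's own z axis and vertical below 0.15 rad and (((x of glue_slim in the frame of caddy between -0.03 and 0.03 m and y of glue_slim in the frame of caddy between -0.093 and -0.041 m and z of glue_slim in the frame of caddy between -0.002 and 0.012 m and angle between glue_slim's own z axis and vertical below 0.15 rad) and (x of glue_open in the frame of caddy between -0.03 and 0.03 m and y of glue_open in the frame of caddy between -0.033 and 0.019 m and z of glue_open in the frame of caddy between -0.002 and 0.012 m and angle between glue_open's own z axis and vertical below 0.15 rad)) or ((x of glue_slim in the frame of caddy between -0.03 and 0.03 m and y of glue_slim in the frame of caddy between -0.033 and 0.019 m and z of glue_slim in the frame of caddy between -0.002 and 0.012 m and angle between glue_slim's own z axis and vertical below 0.15 rad) and (x of glue_open in the frame of caddy between -0.03 and 0.03 m and y of glue_open in the frame of caddy between -0.093 and -0.041 m and z of glue_open in the frame of caddy between -0.002 and 0.012 m and angle between glue_open's own z axis and vertical below 0.15 rad))) and x of nozzle_cap in the frame of glue_open between -0.004 and 0.004 m and y of nozzle_cap in the frame of glue_open between -0.004 and 0.004 m and z of nozzle_cap in the frame of glue_open between 0.084 and 0.096 m and angle between the z axis of nozzle_cap and the z axis of glue_open, either way round below 0.15 rad and height (world z) of nozzle_cap above 0.08 m), for 0.2 s.
At the end, for the whole second after the job is handed in: Wide glue bottle in the wide compartment, one slim glue bottle in each narrow one, upright (0.15 rad) on its floor; the cap straight on the open bottle's nozzle, its mouth under 6 mm above the collar; all released and at rest; paint bottles and screw lid within 25 mm of their start (all of step 2 and contact force between the fingers and glue_wide below 0.1 N and contact force between the fingers and glue_slim below 0.1 N and contact force between the fingers and glue_open below 0.1 N and contact force between the fingers and nozzle_cap below 0.1 N and linear speed of each of glue_wide, glue_slim, glue_open, nozzle_cap below 0.03 m/s and distance of each of paint_wide, paint_slim, screw_lid from where it was at the start of the episode below 0.025 m and angle between each of paint_wide, paint_slim, screw_lid's own z axis and vertical below 0.15 rad); the robot touches nothing.
It fails at once if a paint bottle or the screw lid is moved more than 25 mm or knocked over (distance of any of paint_wide, paint_slim, screw_lid from where it was at the start of the episode above 0.025 m or angle between any of paint_wide, paint_slim, screw_lid's own z axis and vertical above 0.5 rad).
It fails at once if a glue bottle is tipped by more than 0.6 rad (angle between any of glue_wide, glue_slim, glue_open's own z axis and vertical above 0.6 rad).
It fails at once if a glue bottle is dropped (faster than 0.75 m/s with no finger on it) ((linear speed of glue_wide above 0.75 m/s and contact force between the fingers and glue_wide below 0.05 N) or (linear speed of glue_slim above 0.75 m/s and contact force between the fingers and glue_slim below 0.05 N) or (linear speed of glue_open above 0.75 m/s and contact force between the fingers and glue_open below 0.05 N)).
It also fails if it takes over 106 s, if anything falls off the work surface, if the arm or the gripper's body presses on something with over 40 N, if the wrist force passes 120 N, or if a joint passes its speed limit or range.

## Working session

There is one attempt and no reset: what is moved stays moved. The work goes in short steps, Python scripts to look and compute and a tool call to move; the robot and the scene stay as the last step left them, time stands still between calls to the robot, and variables do not carry over. Pictures are saved under pics/ and viewed, at most 14 in all, crops included, and the job is handed in when it is done.

Besides the shell and the picture viewer there is one more tool, called after "Call:" as name(argument=value, ...) on one line, values as JSON. jog_arm: Moves the arm, as the interface text tells. Its arguments: {"type":"object","properties":{"increments":{"type":"array"}},"required":["increments"]}

```bash
mkdir -p pics; cat > h.py <<'E'
import numpy as np, cv2
from cell import env
def get(n,save=None):
    d=env.get_image(n)
    if save: cv2.imwrite('pics/'+save,d['img'][:,:,::-1])
    return d
def ray(d,uv):
    R=cv2.Rodrigues(np.array(d['rvec'],float))[0];t=np.array(d['tvec'],float).ravel()
    v=R.T@np.linalg.inv(d['mtx'])@np.array([uv[0],uv[1],1.]);return -R.T@t,v
def plane(d,uv,z):
    c,v=ray(d,uv);return c+v*(z-c[2])/v[2]
def proj(d,p):
    return cv2.projectPoints(np.array(p,float).reshape(-1,3),np.array(d['rvec'],float),np.array(d['tvec'],float),np.array(d['mtx'],float),None)[0][:,0]
E
python3 - <<'E'
from h import *
for n in('scene','top'):
    d=get(n,n+'0.png');print(n,ray(d,(320,240)),d['mtx'][0])
s=env.observe();print(s['t'],s['tool_pos'],s['eef_rot'],s['contact_force'])
E
```

```text
scene (array([0.85435592, 0.40201374, 0.6404631 ]), array([-0.43001607, -0.50545814, -0.74820467])) [516.60323326   0.         327.45781295]
top (array([0.31997703, 0.02324933, 0.99555758]), array([ 0.20739272, -0.00896288, -0.97829029])) [510.84068125   0.         321.37833169]
0.1 [0.1876817  0.49006689 0.23079807] [-2.28638794e-04  1.81884009e-01  9.83319817e-01 -5.40977816e-04] [ 0.29083922 -0.41115261 -0.10893193]
```

View pics/scene0.png

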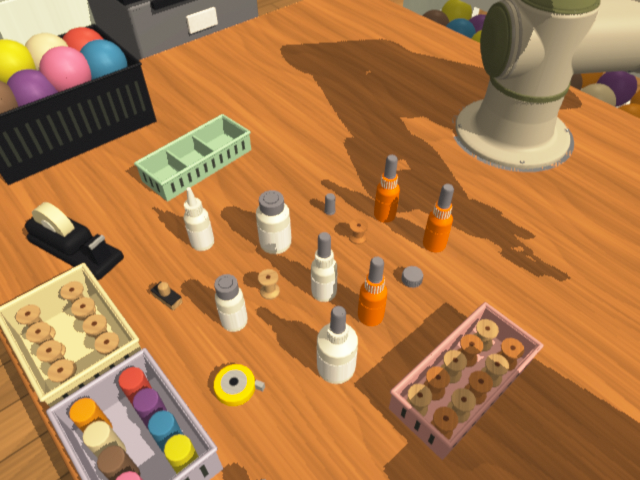

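View pics/top0.png

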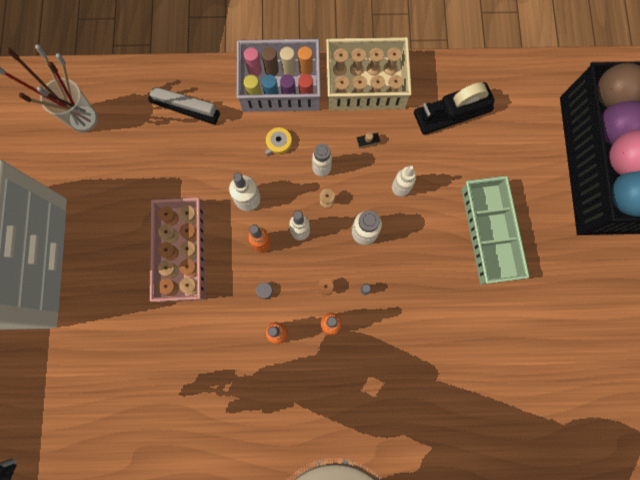

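The two views show glue_wide (top 238,180; scene 338,345), glue_slim (top 298,218; scene 323,268), glue_open with its bare nozzle (top 408,175; scene 198,220), and the loose cap (top 366,289; scene 330,203). The paint bottles, with broad discs, are at top (368,220) and (321,155). The lid is at top (264,290). The orange bottles are decoys. The green caddy is at top (496,230). Next is one enlarged crop with a grey mask.

```bash
python3 - <<'E'
from h import *
D={n:get(n) for n in('top','scene')}
C={}
for n,d in D.items():
    hsv=cv2.cvtColor(d['img'],cv2.COLOR_RGB2HSV)
    m=((hsv[...,1]<60)&(hsv[...,2]>60)&(hsv[...,2]<175)).astype(np.uint8)*255
    roi={'top':(225,130,430,360),'scene':(170,140,470,400)}[n]
    k,l,s,c=cv2.connectedComponentsWithStats(m)
    print(n)
    for i in range(1,k):
        if s[i,4]>25 and roi[0]<c[i][0]<roi[2] and roi[1]<c[i][1]<roi[3]: print(c[i].round(1),s[i])
    g=((hsv[...,0]>45)&(hsv[...,0]<80)&(hsv[...,1]>30)).astype(np.uint8)*255
    k,l,s,c=cv2.connectedComponentsWithStats(g);i=1+s[1:,4].argmax();print('caddy',c[i],s[i])
    x0,y0,x1,y1=roi
    if n=='top':
        a=d['img'][130:360,220:440][:,:,::-1]; a=cv2.resize(a,None,fx=1.8,fy=2.6*0.9/1.3,interpolation=cv2.INTER_CUBIC)
        a=cv2.resize(d['img'][130:350,220:430][:,:,::-1],None,fx=2.7,fy=2.7,interpolation=cv2.INTER_CUBIC);cv2.imwrite('pics/c1.png',a)
    else:
        print([ (n2,proj(d,p).round(0).tolist()) for n2,p in [('o',(0.3,0,0))]])
        cv2.imwrite('pics/c2.png',cv2.resize(d['img'][145:390,170:470][:,:,::-1],None,fx=2.4,fy=2.4,interpolation=cv2.INTER_CUBIC))
E
```

```text
top
[278.2 138.6] [271 132  15  14 156]
[322.8 158.4] [314 144  17  32 381]
[411.1 172.6] [408 169   6   7  27]
[247.1 191.5] [233 173  27  37 516]
[406.3 187.5] [397 177  18  19 117]
[300.1 225.6] [290 211  20  29 329]
[369.3 224.9] [359 211  23  33 483]
[254.7 231. ] [250 225  11  13  99]
[263.8 290.3] [256 283  16  16 202]
[365.5 288.7] [361 284  10  10  78]
[331.4 321.6] [327 317  10  10  79]
[272.9 331.3] [268 327  11  10  75]
caddy [492.96505471 231.64419343] [ 463  177   65  107 2833]
scene
[462.5 145. ] [454 137  18  18  83]
[390.6 166.3] [385 155  12  23 224]
[445.6 195.7] [439 184  15  24 254]
[271. 203.] [259 191  25  25 510]
[329.8 204. ] [325 194  10  20 175]
[265.  240.9] [258 225  19  26 178]
[190.6 238.1] [187 229   8  18  46]
[323.9 245.5] [317 233  14  25 278]
[376.  269.7] [369 258  15  25 284]
[317.4 262.9] [315 260   6   7  29]
[411.8 276.3] [402 267  21  20 334]
[226.1 287.2] [215 275  24  25 480]
[315.  288.7] [312 279   7  19  98]
[333.9 288.6] [330 278   7  21  49]
[337.7 320. ] [330 306  16  28 349]
[221.6 318.6] [218 310   8  18  46]
[322.  366.6] [317 352  11  28 170]
[233.6 381.4] [229 377  10  10  39]
caddy [193.27652638 155.14848844] [ 136  116  114   84 3374]
[('o', [[410.0, 199.0]])]
```

View pics/c1.png

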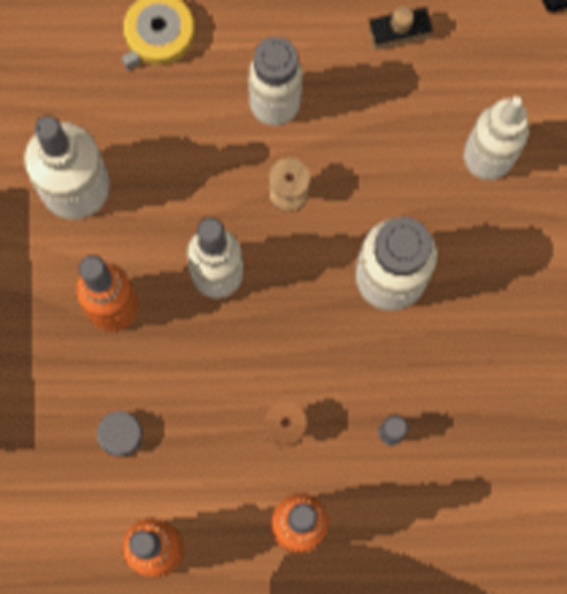

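View pics/c2.png

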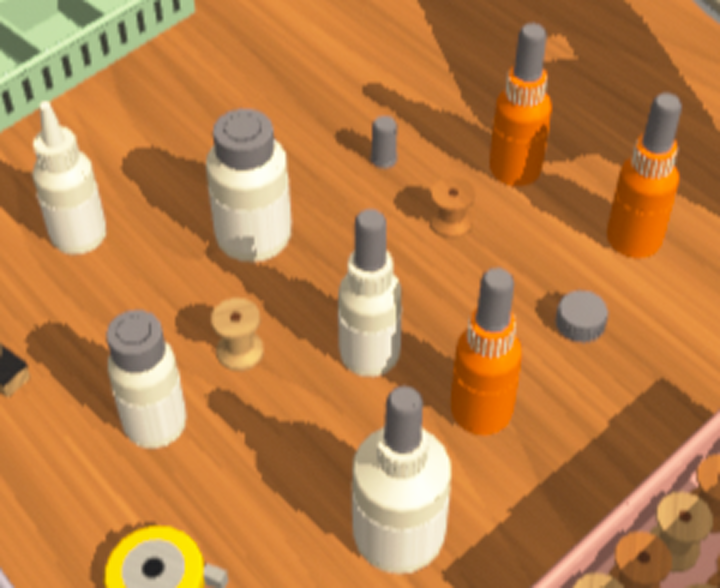

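The crops confirm it: slim grey cap on white for glue_wide and glue_slim, a bare white nozzle for glue_open, broad discs on the paint bottles, and orange decoys. Now the measurements.

```bash
cat > m.py <<'E'
from h import *
def tri(a,ua,b,ub):
    ca,va=ray(a,ua);cb,vb=ray(b,ub);va/=np.linalg.norm(va);vb/=np.linalg.norm(vb)
    s=np.linalg.lstsq(np.c_[va,-vb],cb-ca,rcond=None)[0];p,q=ca+s[0]*va,cb+s[1]*vb
    return (p+q)/2,np.linalg.norm(p-q)
def blob(d,seed,kind,r=45):
    hsv=cv2.cvtColor(d['img'],cv2.COLOR_RGB2HSV).astype(int)
    m=(hsv[...,1]<70)&((hsv[...,2]<135)&(hsv[...,2]>50) if kind=='g' else hsv[...,2]>125)
    k,l,s,c=cv2.connectedComponentsWithStats(m.astype(np.uint8))
    y,x=np.nonzero(l);i=np.argmin((x-seed[0])**2+(y-seed[1])**2);j=l[y[i],x[i]]
    yy,xx=np.nonzero(l==j);return c[j],s[j],np.c_[xx,yy]
E
python3 - <<'E'
from m import *
T,S=get('top'),get('scene')
for n,a,b,z in [('wide',(238,180),(338,318),.117),('slim',(298,218),(324,245),.109),('cap',(366,289),(330,204),.018),('lid',(264,290),(412,276),.012),('pw',(368,220),(271,203),.092),('ps',(321,152),(226,287),.084)]:
    A,B=blob(T,a,'g'),blob(S,b,'g')
    p,e=tri(T,A[0],S,B[0])
    print(n,A[0].round(1),A[1],B[0].round(1),B[1][4],'tri',p.round(4),round(e,4),plane(T,A[0],z)[:2].round(4),plane(S,B[0],z)[:2].round(4))
A,B=blob(T,(405,185),'w'),blob(S,(198,225),'w')
print(A[1],B[1])
ta=A[2][np.argsort(A[2][:,1])[:4]];tb=B[2][np.argsort(B[2][:,1])[:5]];print(ta.tolist(),tb.tolist())
p=tri(T,ta.mean(0),S,tb.mean(0));print(p)
for n,(x,y,w,h) in {'T':(450,165,90,130),'S':(125,105,135,100)}.items():
    cv2.imwrite(f'pics/cad{n}.png',cv2.resize((T if n=='T' else S)['img'][y:y+h,x:x+w][:,:,::-1],None,fx=4.5,fy=4.5,interpolation=cv2.INTER_CUBIC))
a=cv2.imread('pics/cadT.png');b=cv2.imread('pics/cadS.png')[:, :]
b=cv2.resize(b,None,fx=390/607,fy=390/607) 
cv2.imwrite('pics/cad.png',a)
E
```

```text
wide [239.  180.2] [233 173  13  15 136] [336.6 323.2] 219 tri [0.6215 0.1589 0.111 ] 0.0007 [0.6192 0.1583] [0.6244 0.1614]
slim [298.1 217.5] [293 211  11  14 120] [323.2 247.8] 192 tri [0.5515 0.0533 0.1035] 0.0006 [0.5499 0.0533] [0.5548 0.0566]
cap [365.4 288.8] [361 284  10  11  81] [329.  205.6] 123 tri [ 0.4304 -0.0714  0.0132] 0.0008 [ 0.4296 -0.0706] [ 0.4338 -0.0681]
lid [263.9 290.2] [256 283  17  16 206] [409.8 281.7] 109 tri [ 0.4343  0.1253 -0.0031] 0.0024 [0.4319 0.1248] [0.4449 0.1309]
pw [368.9 221. ] [359 211  22  21 355] [269.8 201.3] 26 tri [ 0.5456 -0.0758  0.093 ] 0.0026 [ 0.5449 -0.075 ] [ 0.5457 -0.0779]
ps [321.8 152.5] [314 144  17  18 238] [222.1 286.5] 17 tri [0.685  0.0055 0.0826] 0.006 [0.682  0.0075] [0.6872 0.0039]
[392 166  24  30 492] [ 135  115  115  135 5053]
[[410, 166], [411, 166], [406, 167], [407, 167]] [[221, 115], [222, 115], [219, 116], [220, 116], [221, 116]]
(array([ 0.5873394 , -0.11898146,  0.24555076]), np.float64(0.011902070670589451))
```

View pics/cad.png

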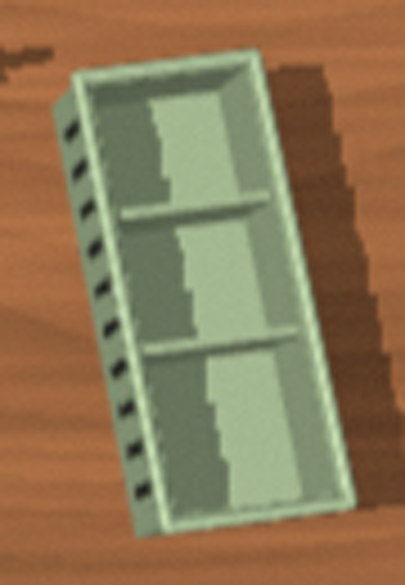

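The caddy rim corners in the crop are at (74,73), (259,50), (355,508) and (163,533). The longest compartment, the wide one, is the one nearest the robot.

```bash
python3 - <<'E'
from m import *
T,S=get('top'),get('scene')
for n,a,b,z in [('wide',(239,180.2),(337.7,320),.117),('slim',(298.1,217.5),(323.9,245.5),.109),('cap',(365.4,288.8),(329.8,204),.018),('tip',(410.7,168),(189.3,189.5),.12)]:
    p,e=tri(T,a,S,b);print(n,'tri',p.round(4),round(e,4),plane(T,a,z)[:2].round(4),plane(S,b,z)[:2].round(4))
c=np.array([plane(T,np.array(q)/4.5+[450-.4,165-.4],.042)[:2] for q in [(74,73),(259,50),(355,508),(163,533)]])
print(c.round(4),np.linalg.norm(np.diff(c[[0,1,2,3,0]],axis=0),axis=1).round(4))
o=c.mean(0);uy=(c[2]+c[3]-c[0]-c[1]);uy/=np.linalg.norm(uy);print('o',o,'uy',uy,'ang',np.arctan2(uy[1],uy[0]))
for y in(-.067,-.007,.06):print(y,(o+y*uy).round(4))
# open bottle white body base in scene & full blob using tight mask
h=cv2.cvtColor(S['img'],cv2.COLOR_RGB2HSV);
m=((h[...,1]<60)&(h[...,2]>110)).astype(np.uint8)[180:255,180:220]
for r in range(8,75,3):
    x=np.nonzero(m[r])[0];print(180+r,(x.min()+180,x.max()+180) if len(x) else None,end=' ')
# validate: project axis points
for n,p in {'open':(*plane(T,(410.7,168),.12)[:2],0)}.items():
    print();print(proj(S,[p,(p[0],p[1],.064),(p[0],p[1],.12)]),proj(T,[p,(p[0],p[1],.12)]))
E
```

```text
wide tri [0.6198 0.1584 0.1158] 0.0002 [0.6193 0.1583] [0.6204 0.1589]
slim tri [0.5504 0.0533 0.1075] 0.0004 [0.5499 0.0534] [0.5514 0.0541]
cap tri [ 0.4296 -0.0708  0.0173] 0.0001 [ 0.4295 -0.0707] [ 0.4301 -0.0703]
tip tri [ 0.6355 -0.1519  0.1183] 0.0002 [ 0.6348 -0.1515] [ 0.6362 -0.1503]
[[ 0.6342 -0.274 ]
 [ 0.6429 -0.3557]
 [ 0.4412 -0.3769]
 [ 0.4325 -0.2954]] [0.0821 0.2029 0.082  0.2028]
o [ 0.53769197 -0.32549096] uy [-0.99449506 -0.10478344] ang -3.036616513138626
-0.067 [ 0.6043 -0.3185]
-0.007 [ 0.5447 -0.3248]
0.06 [ 0.478  -0.3318]
188 (np.int64(187), np.int64(190)) 191 (np.int64(188), np.int64(191)) 194 (np.int64(188), np.int64(192)) 197 (np.int64(188), np.int64(193)) 200 (np.int64(188), np.int64(199)) 203 (np.int64(185), np.int64(200)) 206 (np.int64(185), np.int64(201)) 209 (np.int64(186), np.int64(203)) 212 (np.int64(186), np.int64(206)) 215 (np.int64(188), np.int64(207)) 218 (np.int64(189), np.int64(207)) 221 (np.int64(188), np.int64(208)) 224 (np.int64(193), np.int64(209)) 227 (np.int64(198), np.int64(210)) 230 (np.int64(187), np.int64(211)) 233 (np.int64(188), np.int64(212)) 236 (np.int64(189), np.int64(212)) 239 (np.int64(190), np.int64(213)) 242 (np.int64(191), np.int64(212)) 245 (np.int64(192), np.int64(210)) 248 (np.int64(199), np.int64(206)) 251 None 254 None 
[[203.70280151 242.4239991 ]
 [196.62826307 215.23140668]
 [189.70616208 188.62474213]] [[400.18527731 188.38206474]
 [410.7        168.        ]]
```

Call:
jog_arm(increments=[[[12,-28,0],0.037,60],[[12,-28,0],0.037,60],[[12,-28,0],0.037,50],[[12,-28,0],0.037,50],[[12,-28,0],0.037,50],[[12,-28,0],0.037,50],[[12,-28,0],0.037,50],[[12,-28,0],0.036,50],[[12,-28,0],0.036,50],[[12,-28,0],0.036,50]])

```text
t: 1.65
tool_pos: [0.3081, 0.2094, 0.2314]
eef_rot: [0.0, -0.001, 1.0, 0.0]
contact_force: [0.6, 0.4, -0.6]
width: 0.0499
gripper_force: 0.0
```

Call:
jog_arm(increments=[[[12,-28,0],0,50],[[12,-28,0],0,50],[[12,-28,0],0,50],[[12,-28,0],0,50],[[12,-28,0],0,50],[[12,-28,0],0,50],[[12,-28,0],0,50],[[12,-28,0],0,50],[[12,-28,0],0,50],[[14,-29,0],0,50]])

```text
t: 2.9
tool_pos: [0.4301, -0.0717, 0.2314]
eef_rot: [0.0, -0.001, 1.0, -0.0]
contact_force: [-0.8, 0.9, -0.2]
width: 0.0499
gripper_force: 0.0
```

Call:
jog_arm(increments=[[[0,1,-30],0,50],[[0,0,-40],0,50],[[0,0,-40],0,45],[[0,0,-40],0,45],[[0,0,-30],0,40],[[0,0,-20],0,40],[[0,0,-13],0,40],[[0,0,-8],0,40],[[0,0,0],0,40],[[0,0,0],0,40]])

```text
t: 4.15
tool_pos: [0.4302, -0.0699, 0.0108]
eef_rot: [0.001, -0.001, 1.0, -0.0]
contact_force: [0.6, -0.2, 0.4]
width: 0.0398
gripper_force: 0.0
```

Call:
jog_arm(increments=[[[0,0,0],0,10],[[0,0,0],0,10],[[0,0,0],0,10],[[0,0,0],0,10],[[0,0,0],0,10],[[0,0,0],0,10]])

```text
t: 4.9
tool_pos: [0.4301, -0.0698, 0.0109]
eef_rot: [0.0, -0.001, 1.0, -0.0]
contact_force: [-1.1, 1.3, 6.2]
width: 0.0175
gripper_force: 58.4
```

The width of 17.5 mm and the 6 N upward force suggest the pads are on the dome. I'll regrip lower.

Call:
jog_arm(increments=[[[0,0,0],0,35],[[0,0,0],0,35],[[0,0,-3],0,35],[[0,0,-4],0,35],[[0,0,0],0,10],[[0,0,0],0,10],[[0,0,0],0,10],[[0,0,0],0,10],[[0,0,0],0,10],[[0,0,0],0,10]])

```text
t: 6.15
tool_pos: [0.4298, -0.0697, 0.0033]
eef_rot: [0.0, -0.001, 1.0, -0.0]
contact_force: [0.2, -0.7, 0.8]
width: 0.0182
gripper_force: 58.5
```

```bash
python3 - <<'E'
from m import *
d=get('scene');cv2.imwrite('pics/g1.png',cv2.resize(d['img'][100:300,220:460][:,:,::-1],None,fx=2.5,fy=2.5));s=env.observe();print(s['contact_force'],s['tool_pos'],s['width'])
E
```

```text
[-0.48554058  0.33322515  0.8281501 ] [ 0.42980089 -0.06972651  0.00329516] 0.017809889979471256
```

View pics/g1.png

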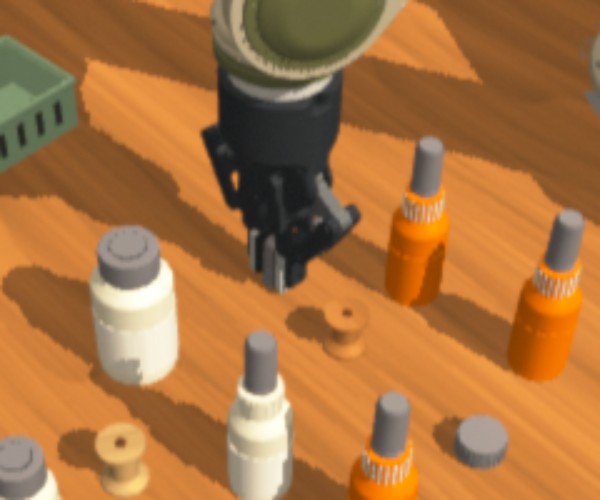

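The cap sits between the pads at crop (280,265), and the force is near zero. Lift and move over the nozzle.

Call:
jog_arm(increments=[[[0,0,20],0,10],[[0,0,40],0,10],[[0,0,50],0,10],[[0,0,50],0,10],[[20,-8,10],0,10],[[30,-12,0],0,10],[[40,-16,0],0,10],[[40,-16,0],0,10],[[40,-16,0],0,10],[[35,-13,0],0,10]])

```text
t: 7.45
tool_pos: [0.6359, -0.1513, 0.1729]
eef_rot: [-0.0, -0.001, 1.0, 0.0]
contact_force: [0.4, -0.1, 0.2]
width: 0.0181
gripper_force: 58.5
```

Call:
jog_arm(increments=[[[0,0,0],0,10],[[0,0,0],0,10],[[0,0,-10],0,10],[[0,0,-10],0,10],[[0,0,-10],0,10],[[0,0,0],0,10]])

```text
t: 8.2
tool_pos: [0.6343, -0.1505, 0.1422]
eef_rot: [-0.001, -0.001, 1.0, 0.0]
contact_force: [0.5, 0.5, 0.5]
width: 0.0182
gripper_force: 58.5
```

```bash
python3 - <<'E'
from m import *
d=get('scene');cv2.imwrite('pics/g2.png',cv2.resize(d['img'][110:270,130:290][:,:,::-1],None,fx=3.6,fy=3.6,interpolation=cv2.INTER_CUBIC))
E
```

```text
(no output)
```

View pics/g2.png

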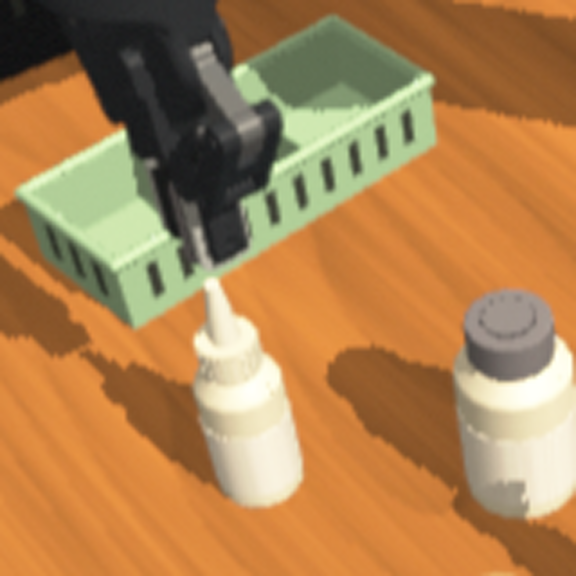

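The cap hangs straight above the nozzle tip (crop 212,283). Lower it with force checks.

Call:
jog_arm(increments=[[[0,0,-8],0,10],[[0,0,-8],0,10],[[0,0,-8],0,10],[[0,0,-8],0,10],[[0,0,-6],0,10],[[0,0,0],0,10]])

```text
t: 9.0
tool_pos: [0.6346, -0.1507, 0.1047]
eef_rot: [-0.0, -0.001, 1.0, 0.0]
contact_force: [0.1, 0.1, -0.4]
width: 0.018
gripper_force: 58.5
```

Call:
jog_arm(increments=[[[0,0,-3],0,10],[[0,0,-3],0,10],[[0,0,-2],0,10],[[0,0,0],0,10],[[0,0,0],0,10]])

```text
t: 9.62
tool_pos: [0.6348, -0.1507, 0.0974]
eef_rot: [0.0, -0.001, 1.0, -0.0]
contact_force: [0.6, -0.5, 0.7]
width: 0.0179
gripper_force: 58.5
```

Call:
jog_arm(increments=[[[0,0,-1],0,10],[[0,0,-1],0,10],[[0,0,0],0,10]])

```text
t: 10.0
tool_pos: [0.635, -0.1509, 0.0955]
eef_rot: [0.0, -0.001, 1.0, -0.0]
contact_force: [1.4, -0.1, 2.9]
width: 0.0182
gripper_force: 58.8
```

Call:
jog_arm(increments=[[[0,0,-0.5],0,10],[[0,0,-0.5],0,10],[[0,0,0],0,10]])

```text
t: 10.38
tool_pos: [0.6352, -0.1511, 0.095]
eef_rot: [0.001, -0.001, 1.0, -0.0]
contact_force: [0.4, -0.4, 5.0]
width: 0.0181
gripper_force: 59.1
```

Contact at the expected height. Press to 8–10 N.

Call:
jog_arm(increments=[[[0,0,-0.5],0,10],[[0,0,-0.5],0,10],[[0,0,0],0,10],[[0,0,0],0,10]])

```text
t: 10.88
tool_pos: [0.6356, -0.1513, 0.0946]
eef_rot: [0.001, -0.001, 1.0, -0.001]
contact_force: [0.2, -1.9, 8.3]
width: 0.0179
gripper_force: 59.4
```

Call:
jog_arm(increments=[[[0,0,0],0,22],[[0,0,0],0,28],[[0,0,0],0,40],[[0,0,0],0,45],[[0,0,0],0,45],[[0,0,0],0,45]])

```text
t: 11.62
tool_pos: [0.6348, -0.1507, 0.0933]
eef_rot: [-0.0, -0.001, 1.0, 0.0]
contact_force: [-0.7, 0.2, 0.7]
width: 0.0449
gripper_force: 0.0
```

```bash
python3 - <<'E'
from m import *
d=get('scene');cv2.imwrite('pics/g3.png',cv2.resize(d['img'][110:270,130:290][:,:,::-1],None,fx=3.6,fy=3.6,interpolation=cv2.INTER_CUBIC));print(env.observe()['contact_force'])
E
```

```text
[ 0.26271335 -0.33451062  0.31318503]
```

View pics/g3.png

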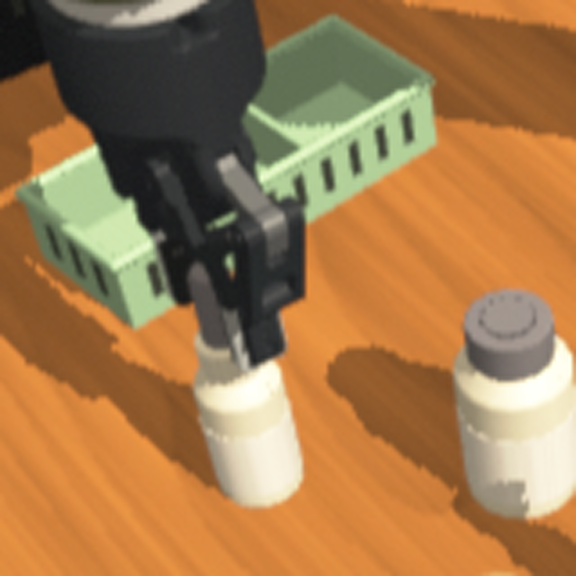

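The cap is seated straight on the nozzle (crop 212,310) and the bottle is upright. Now lower to the collar and grip it.

Call:
jog_arm(increments=[[[0,0,-6],0,45],[[0,0,-6],0,45],[[0,0,-5],0,45],[[0,0,0],0,45],[[0,0,0],0,15],[[0,0,0],0,15],[[0,0,0],0,15],[[0,0,0],0,15],[[0,0,0],0,15],[[0,0,0],0,15]])

```text
t: 12.92
tool_pos: [0.635, -0.1509, 0.0767]
eef_rot: [0.0, -0.001, 1.0, -0.0]
contact_force: [-0.4, -1.8, 4.9]
width: 0.0226
gripper_force: 58.9
```

Call:
jog_arm(increments=[[[0,0,5],0,15],[[0,0,10],0,15],[[0,0,20],0,15],[[0,0,20],0,15],[[0,0,15],0,15],[[0,0,0],0,15]])

```text
t: 13.68
tool_pos: [0.6352, -0.1508, 0.1474]
eef_rot: [0.001, -0.001, 1.0, -0.0]
contact_force: [0.9, 0.1, -1.2]
width: 0.0224
gripper_force: 58.8
```

Call:
jog_arm(increments=[[[-2,-12,0],0.02,15],[[-4,-20,0],0.02,15],[[-5,-26,0],0.02,15],[[-5,-28,0],0.02,15],[[-5,-28,0],0.02,15],[[-5,-26,0],0,15],[[-3,-18,0],0,15],[[-2,-10,0],0,15],[[0,0,0],0,15],[[0,0,0],0,15]])

```text
t: 14.92
tool_pos: [0.6041, -0.3179, 0.1463]
eef_rot: [0.0, -0.051, 0.999, 0.0]
contact_force: [-0.1, 0.1, -1.7]
width: 0.0222
gripper_force: 58.8
```

```bash
python3 - <<'E'
from m import *
d=get('scene');cv2.imwrite('pics/g4.png',cv2.resize(d['img'][60:240,80:290][:,:,::-1],None,fx=3,fy=3,interpolation=cv2.INTER_CUBIC));print(env.observe()['contact_force'])
E
```

```text
[ 0.75512077  0.16652257 -1.19618997]
```

View pics/g4.png

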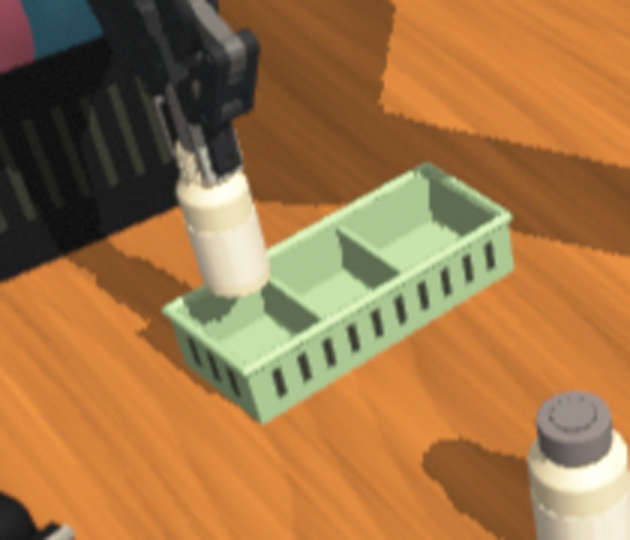

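The bottle hangs upright over the far narrow compartment (crop 235,280). Lower it.

Call:
jog_arm(increments=[[[0,0,-12],0,15],[[0,0,-16],0,15],[[0,0,-16],0,15],[[0,0,-10],0,15],[[0,0,-5],0,15],[[0,0,-3],0,15],[[0,0,0],0,15],[[0,0,0],0,15]])

```text
t: 15.98
tool_pos: [0.604, -0.3188, 0.0847]
eef_rot: [0.0, -0.051, 0.999, -0.0]
contact_force: [-1.0, -1.0, -0.1]
width: 0.0226
gripper_force: 58.9
```

Call:
jog_arm(increments=[[[0,0,-1],0,15],[[0,0,-1],0,15],[[0,0,0],0,15]])

```text
t: 16.35
tool_pos: [0.6038, -0.3187, 0.0822]
eef_rot: [-0.0, -0.051, 0.999, 0.0]
contact_force: [0.2, 0.4, -0.8]
width: 0.0223
gripper_force: 58.9
```

Call:
jog_arm(increments=[[[0,0,-0.5],0,15],[[0,0,-0.5],0,15],[[0,0,0],0,15]])

```text
t: 16.73
tool_pos: [0.604, -0.3188, 0.0818]
eef_rot: [0.0, -0.051, 0.999, -0.0]
contact_force: [0.1, 0.3, 3.0]
width: 0.0225
gripper_force: 59.0
```

Call:
jog_arm(increments=[[[0,0,0],0,26],[[0,0,0],0,35],[[0,0,0],0,45],[[0,0,0],0,45],[[0,0,15],0,45],[[0,0,25],0,45],[[0,0,40],0,45],[[0,0,40],0,45],[[-2,12,0],0,45],[[-4,30,0],0,45]])

```text
t: 17.98
tool_pos: [0.5974, -0.2767, 0.2013]
eef_rot: [0.0, -0.05, 0.999, -0.0]
contact_force: [-0.1, -0.8, -0.2]
width: 0.0449
gripper_force: 0.0
```

Call:
jog_arm(increments=[[[-6,40,0],0,45],[[-6,40,0],0,45],[[-6,40,0],0,45],[[-6,40,0],0,45],[[-6,40,0],0,45],[[-6,40,0],0,45],[[-6,40,0],0,45],[[-4,30,0],0,45],[[-1,20,0],0,45],[[0,0,0],0,45]])

```text
t: 19.23
tool_pos: [0.5506, 0.054, 0.2013]
eef_rot: [-0.0, -0.051, 0.999, -0.0]
contact_force: [0.2, -0.9, -0.4]
width: 0.0448
gripper_force: 0.0
```

```bash
python3 - <<'E'
from m import *
T,S=get('top'),get('scene')
print(env.observe()['tool_pos'])
cv2.imwrite('pics/g5.png',cv2.resize(np.vstack([S['img'][60:240,100:400]])[:,:,::-1],None,fx=2.6,fy=2.6,interpolation=cv2.INTER_CUBIC))
E
```

```text
[0.55093129 0.05260116 0.20119444]
```

View pics/g5.png

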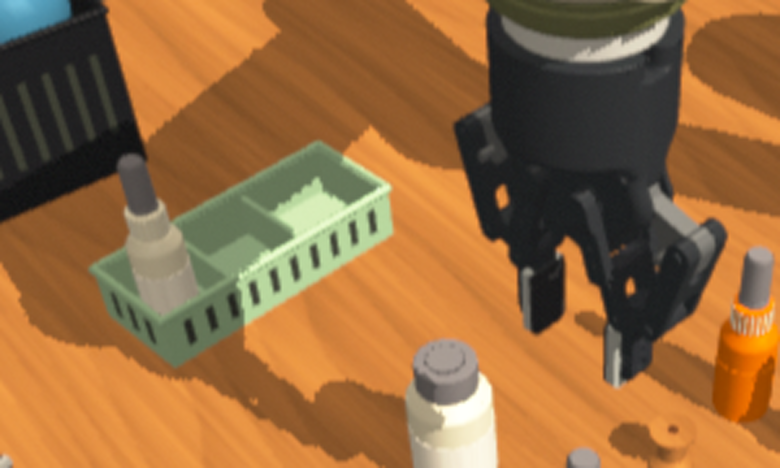

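The capped bottle stands upright in the far compartment (crop 150,230). Now glue_slim.

Call:
jog_arm(increments=[[[0,0,-25],0,45],[[0,0,-30],0,45],[[0,0,-30],0,45],[[0,0,-20],0,45],[[0,0,-12],0,45],[[0,0,-7],0,45],[[0,0,0],0,45],[[0,0,0],0,45]])

```text
t: 20.32
tool_pos: [0.5512, 0.0532, 0.078]
eef_rot: [0.001, -0.051, 0.999, -0.0]
contact_force: [-0.4, -0.1, 0.4]
width: 0.045
gripper_force: 0.0
```

Call:
jog_arm(increments=[[[0,0,0],0,15],[[0,0,0],0,15],[[0,0,0],0,15],[[0,0,0],0,15],[[0,0,0],0,15],[[0,0,0],0,15],[[0,0,0],0,15]])

```text
t: 21.2
tool_pos: [0.5512, 0.0532, 0.0781]
eef_rot: [0.001, -0.051, 0.999, -0.0]
contact_force: [-0.4, -0.7, 5.6]
width: 0.0219
gripper_force: 58.6
```

Call:
jog_arm(increments=[[[0,0,5],0,15],[[0,0,15],0,15],[[0,0,25],0,15],[[0,0,30],0,15],[[0,0,30],0,15],[[0,0,25],0,15],[[0,0,5],0,15],[[0,-15,0],0,15],[[0,-25,0],0,15],[[0,-30,0],0,15]])

```text
t: 22.45
tool_pos: [0.5502, -0.0181, 0.211]
eef_rot: [-0.001, -0.051, 0.999, 0.0]
contact_force: [-0.2, 0.1, -0.9]
width: 0.0225
gripper_force: 58.9
```

Call:
jog_arm(increments=[[[-1,-35,0],0,15],[[-1,-35,0],0,15],[[-1,-35,0],0,15],[[-1,-35,0],0,15],[[-1,-35,0],0,15],[[-1,-35,0],0,15],[[0,-33,0],0,15],[[0,-25,0],0,15],[[0,-20,0],0,15],[[0,-20,0],0,15]])

```text
t: 23.7
tool_pos: [0.5443, -0.3258, 0.2114]
eef_rot: [-0.001, -0.05, 0.999, 0.001]
contact_force: [0.3, -0.6, -1.7]
width: 0.0223
gripper_force: 58.8
```

Call:
jog_arm(increments=[[[0,0,0],0,15],[[0,0,0],0,15]])

```text
t: 23.95
tool_pos: [0.5447, -0.3241, 0.2119]
eef_rot: [-0.0, -0.051, 0.999, 0.0]
contact_force: [0.4, 0.3, -0.8]
width: 0.0222
gripper_force: 58.8
```

Drop height is to 0.0835, a change of −128.

Call:
jog_arm(increments=[[[0,0,-15],0,15],[[0,0,-25],0,15],[[0,0,-25],0,15],[[0,0,-25],0,15],[[0,0,-18],0,15],[[0,0,-10],0,15],[[0,0,-6],0,15],[[0,0,-2],0,15],[[0,0,0],0,15],[[0,0,0],0,15]])

```text
t: 25.2
tool_pos: [0.545, -0.3249, 0.0868]
eef_rot: [0.0, -0.051, 0.999, -0.0]
contact_force: [-0.2, -1.1, -0.2]
width: 0.0223
gripper_force: 58.8
```

Call:
jog_arm(increments=[[[0,0,-1],0,15],[[0,0,-1],0,15],[[0,0,0],0,15]])

```text
t: 25.58
tool_pos: [0.5448, -0.3247, 0.0842]
eef_rot: [-0.0, -0.051, 0.999, 0.0]
contact_force: [0.1, -0.9, -1.1]
width: 0.0226
gripper_force: 58.8
```

Call:
jog_arm(increments=[[[0,0,-0.7],0,15],[[0,0,-0.7],0,15],[[0,0,0],0,15]])

```text
t: 25.95
tool_pos: [0.5449, -0.3248, 0.0832]
eef_rot: [0.0, -0.051, 0.999, -0.0]
contact_force: [-0.8, 0.8, 1.1]
width: 0.0221
gripper_force: 59.1
```

Call:
jog_arm(increments=[[[0,0,-0.3],0,15],[[0,0,0],0,26],[[0,0,0],0,35],[[0,0,0],0,45],[[0,0,0],0,45],[[0,0,20],0,45],[[0,0,35],0,45],[[0,0,40],0,45],[[0,0,35],0,45],[[0,13,0],0,45]])

```text
t: 27.2
tool_pos: [0.5454, -0.3126, 0.2153]
eef_rot: [0.002, -0.05, 0.999, -0.002]
contact_force: [-0.6, 0.1, -0.0]
width: 0.0446
gripper_force: 0.0
```

Call:
jog_arm(increments=[[[5,40,0],0,45],[[8,45,0],0,45],[[8,45,0],0,45],[[8,45,0],0,45],[[8,45,0],0,45],[[8,45,0],0,45],[[8,45,0],0,45],[[8,45,0],0,45],[[8,45,0],0,45],[[6,40,0],0,45]])

```text
t: 28.45
tool_pos: [0.6193, 0.1303, 0.2113]
eef_rot: [-0.001, -0.051, 0.999, 0.0]
contact_force: [0.9, -0.2, 0.1]
width: 0.0452
gripper_force: 0.0
```

Call:
jog_arm(increments=[[[0,20,0],0,45],[[0,10,0],0,45],[[0,0,0],0,45],[[0,0,0],0,45]])

```text
t: 28.95
tool_pos: [0.6199, 0.1571, 0.2126]
eef_rot: [-0.0, -0.05, 0.999, -0.0]
contact_force: [0.3, 0.4, -0.9]
width: 0.0446
gripper_force: 0.0
```

Descend to about 0.0855 for the wide bottle.

Call:
jog_arm(increments=[[[0,1,-25],0,45],[[0,0,-30],0,45],[[0,0,-30],0,45],[[0,0,-22],0,45],[[0,0,-12],0,45],[[0,0,-8],0,45],[[0,0,0],0,45],[[0,0,0],0,45]])

```text
t: 29.95
tool_pos: [0.6202, 0.1593, 0.0864]
eef_rot: [0.001, -0.051, 0.999, 0.0]
contact_force: [0.1, 0.0, -0.1]
width: 0.0454
gripper_force: 0.0
```

Call:
jog_arm(increments=[[[0,0,0],0,15],[[0,0,0],0,15],[[0,0,0],0,15],[[0,0,0],0,15],[[0,0,0],0,15],[[0,0,0],0,15],[[0,0,0],0,15]])

```text
t: 30.82
tool_pos: [0.6202, 0.1592, 0.0864]
eef_rot: [0.001, -0.051, 0.999, -0.0]
contact_force: [0.0, -1.5, 6.1]
width: 0.0223
gripper_force: 58.8
```

Call:
jog_arm(increments=[[[0,0,5],0,15],[[0,0,15],0,15],[[0,0,25],0,15],[[0,0,30],0,15],[[0,0,30],0,15],[[0,0,30],0,15],[[0,0,15],0,15],[[-4,-16,0],0,15],[[-7,-25,0],0,15],[[-9,-30,0],0,15]])

```text
t: 32.08
tool_pos: [0.5987, 0.0868, 0.2339]
eef_rot: [-0.001, -0.051, 0.999, 0.0]
contact_force: [0.2, 0.1, -1.3]
width: 0.022
gripper_force: 58.9
```

Call:
jog_arm(increments=[[[-12,-40,0],0,15],[[-12,-40,0],0,15],[[-12,-40,0],0,15],[[-12,-40,0],0,15],[[-12,-40,0],0,15],[[-12,-40,0],0,15],[[-12,-40,0],0,15],[[-12,-40,0],0,15],[[-12,-40,0],0,15],[[-8,-30,0],0,15]])

```text
t: 33.33
tool_pos: [0.4819, -0.3035, 0.2341]
eef_rot: [-0.001, -0.05, 0.999, 0.001]
contact_force: [0.4, 0.3, -2.1]
width: 0.0224
gripper_force: 58.9
```

Call:
jog_arm(increments=[[[-4,-20,0],0,15],[[-2,-10,0],0,15],[[0,0,0],0,15],[[0,0,0],0,15]])

```text
t: 33.83
tool_pos: [0.4781, -0.3309, 0.2355]
eef_rot: [-0.0, -0.051, 0.999, 0.0]
contact_force: [0.6, 0.4, -0.6]
width: 0.022
gripper_force: 58.9
```

Call:
jog_arm(increments=[[[0,0,-15],0,15],[[0,0,-25],0,15],[[0,0,-30],0,15],[[0,0,-25],0,15],[[0,0,-18],0,15],[[0,0,-13],0,15],[[0,0,-9],0,15],[[0,0,-5],0,15],[[0,0,0],0,15],[[0,0,0],0,15]])

```text
t: 35.08
tool_pos: [0.478, -0.3319, 0.0961]
eef_rot: [0.0, -0.051, 0.999, -0.0]
contact_force: [-0.2, 0.8, -1.9]
width: 0.0221
gripper_force: 59.0
```

Call:
jog_arm(increments=[[[0,0,-1],0,15],[[0,0,-1],0,15],[[0,0,0],0,15]])

```text
t: 35.45
tool_pos: [0.4778, -0.3317, 0.0935]
eef_rot: [-0.0, -0.051, 0.999, 0.0]
contact_force: [-0.1, 0.0, -1.2]
width: 0.0221
gripper_force: 59.0
```

Call:
jog_arm(increments=[[[0,0,-1],0,15],[[0,0,-1],0,15],[[0,0,-0.5],0,15],[[0,0,0],0,15]])

```text
t: 35.95
tool_pos: [0.4779, -0.3319, 0.0914]
eef_rot: [0.0, -0.051, 0.999, -0.0]
contact_force: [0.2, -0.1, 2.2]
width: 0.0219
gripper_force: 59.4
```

Call:
jog_arm(increments=[[[0,0,0],0,26],[[0,0,0],0,35],[[0,0,0],0,45],[[0,0,0],0,45],[[0,0,20],0,45],[[0,0,35],0,45],[[0,0,40],0,45],[[0,0,35],0,45],[[0,0,20],0,45],[[0,20,0],0,45]])

```text
t: 37.2
tool_pos: [0.4779, -0.312, 0.2419]
eef_rot: [0.001, -0.05, 0.999, -0.001]
contact_force: [-0.9, 0.3, 0.4]
width: 0.0451
gripper_force: 0.0
```

Call:
jog_arm(increments=[[[0,40,0],0,45],[[0,40,0],0,45],[[0,40,0],0,45],[[0,40,0],0,45],[[0,40,0],0,45],[[0,20,0],0,45],[[0,0,0],0,45],[[0,0,0],0,45],[[0,0,0],0,45]])

```text
t: 38.33
tool_pos: [0.4777, -0.0923, 0.2407]
eef_rot: [-0.0, -0.05, 0.999, 0.0]
contact_force: [-0.8, -1.6, -0.1]
width: 0.0452
gripper_force: 0.0
```

```bash
python3 - <<'E'
from m import *
T,S=get('top'),get('scene');print(env.observe()['tool_pos'],env.observe()['t'])
a=cv2.resize(T['img'][120:330,200:560][:,:,::-1],None,fx=1.6,fy=1.6);b=cv2.resize(S['img'][60:240,100:460][:,:,::-1],None,fx=1.4,fy=1.4)
c=np.zeros((a.shape[0]+b.shape[0],a.shape[1],3),np.uint8);c[:a.shape[0]]=a;c[a.shape[0]:,:b.shape[1]]=b;cv2.imwrite('pics/end.png',c)
E
```

```text
[ 0.47771885 -0.09223799  0.24087954] 38.425
```

View pics/end.png

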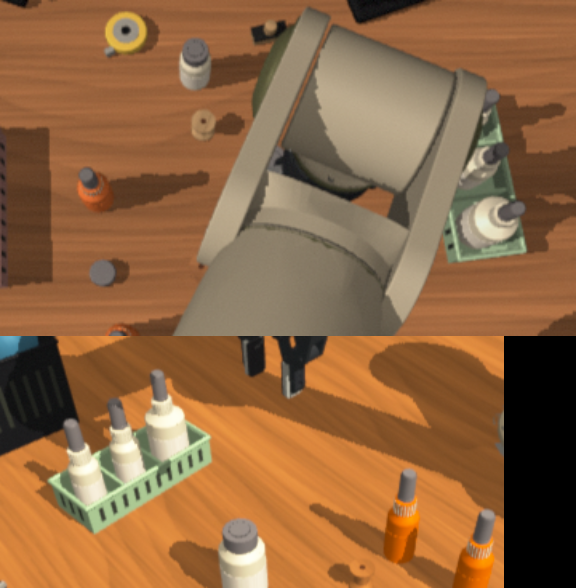

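All three bottles stand upright in the right compartments (lower panel 85,470; 125,445; 165,425), every cap is on, and the look-alikes visible in it have not moved. Handing in.

```bash
python3 -c "
from cell import env
print(env.close_job())"
```

```text
the job is handed in; nothing more can be done
None
```

I pressed the loose cap onto the open bottle at about 8 N while it stood on the counter, stood all three glue bottles upright in their caddy compartments, and handed the job in at 38 s of the 106 s allowed; the hand-in returned no verdict.

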